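# Index and hook a dropped collar out of the bottle table's guard

## Task

An orange collar has dropped onto the round bottle table behind the guard. Turn the handwheel by whole turns, either way (each turn moves the table a quarter turn), until the collar sits at the guard's opening with the wheel's handle back where it started; then, with the green-handled hook, not the fingers, draw the collar right out onto the steel apron, and put the hook back in its blue rest. Keep the two bottles on the table standing and leave everything else alone.

Things in the scene. Friction and masses are not known exactly. Their poses are not given: they have to be found in the camera images.
- indexer: Fixed bottle-indexing machine. Origin at bench height on the round table's axis; z up, +y points out through the guard's opening. Grey base plate 20 mm thick, x -135 to 175, y -135 to 355 mm. Guard: clear walls and yellow frame, x -140 to 140, y -137 to 155 mm, roofed by a grille of bars 36 mm apart, 115 to 125 mm above the bench.
- turntable_center (a point): Centre of the round aluminium table's top, 30 mm above the bench, on the machine's origin axis. Table radius 125 mm; hub radius 22 mm, 6 mm high. Four stations at radius about 75 mm in the machine's directions +y (at the opening, empty at first), +x, -x and -y.
- apron_center (a point): Centre of the top of the steel apron in front of the opening, 28.5 mm above the bench: machine x -65 to 65, y 105 to 345 mm. It runs in under the edge of the round table, so the collar slides from one to the other down a 1.5 mm step. Nothing stands above it outside the guard.
- opening (a point): Middle of the guard's opening, at the height of the round table's top (30 mm), at machine (0, 152 mm). The opening is 114 mm wide (along the machine's x) and reaches from the apron up to the grille's frame, 115 mm above the bench. The axes are the machine's.
- handwheel (a joint): Angle of the horizontal black handwheel in rad, 0 at the start, growing clockwise seen from above. One full turn (6.283) turns the round table a quarter turn the same way; it may be turned either way up to three turns, turns with about 2 to 3 N at the handle and stays where it is left. The wheel's disc has radius 50 mm and lies 50 to 62 mm above the bench.
- wheel_axis (a point): Point on the handwheel's vertical axis at the height of the middle of its handle (87 mm above the bench), at machine (120, 310 mm).
- handle_center (a point): Middle of the handwheel's upright red handle, a pin 20 to 22 mm in diameter and 50 mm tall (62 to 112 mm above the bench) that spins freely on the wheel, 38 mm from the wheel's axis; at wheel angle 0 it lies on the machine's -y side of the axis. Grasped from above it can be led round a circle of radius 38 mm about the axis without turning the gripper.
- collar_center (a point): Centre (half-way up) of the dropped loose collar: an orange ring, outer diameter 80 mm, bore 48 mm, 16 mm high, 120 g, lying flat on the round table at one of the three stations away from the opening. It rides with the table.
- bottle_a_center (a point): Centre of a loose square black bottle with yellow label, 40 mm square, 72 mm tall, standing on the round table at a station, riding with it.
- bottle_b_center (a point): Centre of a loose square black bottle with blue label, 40 mm square, 72 mm tall, standing on the round table at a station, riding with it.
- hook_grip (a point): Centre of the hook's green handle, 110 mm long (along its x), 14 mm wide (y), 20 mm high (z). A steel rod 10 mm thick runs on along +x from the handle to 155 mm from this point, where it is bent straight down (-z). 160 g. It starts lying in its rest, prong down, this point 60 mm above the bench.
- hook_tip (a point): Lower end of the hook's 10 mm thick prong: 155 mm along +x and 39 mm below the centre of the handle.
- hook_rest: Fixed blue rest, base 130 x 70 mm; origin under its centre at bench height, x axis along the hook. Two saddles at x -42 and 42 mm (12 mm long, 44 mm wide, 72 mm free between) carry the handle's underside 50 mm above the bench between cheeks 22 mm apart, 66 mm high. In place, the handle's centre is 60 mm above this origin and the prong end points along +x.
- bottle_c: Bystander: square black bottle, 40 mm square, 72 mm tall, yellow label, on the bench. Origin at its underside.
- bottle_d: Bystander: square black bottle, 40 mm square, 72 mm tall, blue label, on the bench. Origin at its underside.
- cap_jar: Bystander: clear jar with white cap, 40 mm in diameter, 60 mm tall, on the machine's base plate beside the apron. Origin at its underside.
- screwdriver: Bystander: screwdriver lying on the bench.
- wrench: Bystander: wrench lying on the bench.
There are look-alikes about, which are no part of the job. There is more than one size of the part that bears hook_grip; the job needs the larger.

How it is judged:
By the outcome, as a careful person would: the job done as asked, in the order asked, and still so for the second after the job is handed in, with the robot touching nothing.
It also fails if it takes over 72 s, if anything falls off the work surface, if the arm or the gripper's body presses on something with over 40 N, if the wrist force passes 120 N, or if a joint passes its speed limit or range.

## Robot

A 6-joint arm with a two-finger parallel gripper is mounted at the origin on the work surface. World frame = base frame: x ahead of the robot, y to its left, z up, the work surface at z = 0. Lengths are in m, angles in degrees, forces in N, time in s.
With the tool pointing down it reaches from about 0.35 to 0.725 m from the base axis. Payload 6 kg.
Tool frame: the origin (TCP) lies on the centre line of the jaws, within the pads' length; the fingertips stand bot.tcp_to_tips ahead of it and the grasp point (between the pads) lies 3 mm ahead of it (bot.tcp_to_tips is the distance from the TCP to the fingertips, in m); z points along the fingers, y is the line along which they close (so a half turn about z gives the same grasp; the last joint's range is limited). The gripper opens to 85 mm and grips with 20 to 120 N. Pads are 22 mm wide; open, the fingers measure 114 mm over their backs; the gripper's body (76 mm by 85 mm) begins 54 mm behind the grasp point. The pads swing forward as they close: fully open they stand 13 mm farther back than shut.
Start: joints at [86.27, 2.303, 4.859, 0, -92.561, -19.12], TCP at [0.233, 0.553, 0.253] pointing down, gripper open.
Joint ranges: [-146.85, 146.85], [-73.84, 115.35], [-62.03, 85.46], [-188.31, 113.3], [-161.28, -10.13], [-171.36, 171.36]. Speed limits (degrees/s): [147.25, 147.25, 172.46, 180, 180, 180].

## Interface

Orientations are given as [roll, pitch, yaw] about the fixed x, y, z axes, in that order (R = Rz(yaw) Ry(pitch) Rx(roll)).
In Python, from rig import bot, get_image gives the robot as it stands.
- The arm moves only by the tool arm_command, never from a script. Its argument "plan" is a list of rows, each an object of numbers: "dx", "dy", "dz": the shift along the tool's x, y, z in mm; "rx", "ry", "rz": the turn, a rotation vector about the tool's x, y, z in degrees. A call has 1 to 10 rows; each row is the pose to reach, as a shift and turn from the pose commanded when the call began, along the tool's axes at that moment; what a row does not reach only later rows make up. A row lasts 1/8 s, in which the tool goes at most 62.5 mm and 10.7 degrees, less where a joint would pass 70% of its speed; a pose out of reach is approached as far as the arm can. A call with a gripper value outside its range is refused whole. "gripper" is the finger opening in mm, from 0 to 85.4, set as the call begins (left out, the last holds). The fingers move at their own pace and stop on an object; "newtons" is the grip in N (left out, the last holds). Time passes only in rows, so rows that repeat a pose let the fingers close. It gives the time, the measured TCP pose, the force, the opening and the grip force at its end, in the units of the state.
- bot.get_state(): the state, without advancing time (a new reading comes with each control period).
- get_image(name): name is "scene" or "side" or "wrist"; returns a dict with "img" (384x512x3 uint8, blue, green, red), "fx", "fy", "cx", "cy" (pixels), "R" (3x3) and "t" (3): a world point X has camera coordinates R X + t. Camera axes: x right, y down, z forward; pixel columns grow to the right and rows downward; lengths in m; the calibration is good to about 2 mm. A picture is of the moment at which its call begins. There is no depth.
- bot.job_done(): hands the job in; it is judged then, once.
The state is a dict: "clock": time; "joint_pos": joint angles; "qd": joint speeds; "effort": joint torques, N m; "tcp_pos": TCP position; "orientation": TCP orientation; "force": force on the tool from outside, world axes, zero at the start; "ft_torque": the same for the moment, N m; "grip_width": opening from 0.0 (shut) to 1.0 (fully open); "grip_force": force on a finger pad.
Only numpy, scipy, OpenCV 4.12 (cv2) and the standard library are available. Lean on these libraries where they do the work, as an engineer would, in place of code of your own. Each camera call takes 0.05 s, during which the arm holds its last target. There are 200 camera calls.

## Working session

There is one attempt and no reset: what is moved stays moved. The work goes in short steps, Python scripts to look and compute and a tool call to move; the robot and the scene stay as the last step left them, time stands still between calls to the robot, and variables do not carry over. Pictures are saved under pics/ and viewed, at most 10 in all, crops included, and the job is handed in when it is done.

Besides the shell and the picture viewer there is one more tool, called after ">>>" in YAML: its name, and indented under it one key for each argument. arm_command: Moves the arm, as the interface text tells. Its arguments: {"type":"object","properties":{"plan":{"type":"array"},"gripper":{"type":"number"},"newtons":{"type":"number"}},"required":["plan"]}

```bash
mkdir -p pics; ls
cat > h.py <<'E'
import numpy as np, cv2
from rig import bot, get_image
def ray(c,u,v):
    d=c["R"].T@np.array([(u-c["cx"])/c["fx"],(v-c["cy"])/c["fy"],1.]); o=-c["R"].T@np.array(c["t"]); return o,d
def plane(c,u,v,z):
    o,d=ray(c,u,v); return o+d*(z-o[2])/d[2]
def proj(c,X):
    p=np.array(c["R"])@np.array(X)+np.array(c["t"]); return c["fx"]*p[0]/p[2]+c["cx"],c["fy"]*p[1]/p[2]+c["cy"]
def two(c1,p1,c2,p2):
    o1,d1=ray(c1,*p1);o2,d2=ray(c2,*p2)
    A=np.stack([d1,-d2],1);s=np.linalg.lstsq(A,o2-o1,rcond=None)[0]
    a,b=o1+s[0]*d1,o2+s[1]*d2; return (a+b)/2,np.linalg.norm(a-b)
E
python3 - <<'E'
from h import *
import pickle
cs={n:get_image(n) for n in("scene","side","wrist")}
for n,c in cs.items():
    c["R"]=np.array(c["R"]); cv2.imwrite(f"pics/{n}0.png",c["img"]); print(n,c["fx"],(-c["R"].T@c["t"]).round(3),c["R"][2].round(2))
pickle.dump(cs,open("c0.pkl","wb"))
cv2.imwrite("pics/a.png",cv2.resize(cs["scene"]["img"],(800,600),interpolation=cv2.INTER_CUBIC))
cv2.imwrite("pics/b.png",cv2.resize(cs["side"]["img"],(800,600),interpolation=cv2.INTER_CUBIC))
print(bot.get_state(),bot.tcp_to_tips)
E
```

```text
pics
scene 465.15112759382475 [ 1.216 -0.673  0.817] [-0.61  0.57 -0.55]
side 397.4903819760648 [-0.034 -0.387  0.853] [ 0.45  0.47 -0.76]
wrist 268.40896781783107 [0.302 0.523 0.372] [-0.27  0.11 -0.95]
{'clock': 0.15, 'joint_pos': array([ 8.62708342e+01,  2.32704068e+00,  4.81547868e+00, -2.04738199e-02,
       -9.25601463e+01, -1.91188641e+01]), 'qd': array([ 0.05588236, -0.05866771,  0.20771048,  0.05965971, -0.08305541,
        0.07020271]), 'effort': array([-2.62540918e-03, -3.68628073e+01,  3.47686350e+01,  6.93629801e+00,
       -4.52737499e-03,  7.11170856e-07]), 'tcp_pos': array([0.23282745, 0.55274105, 0.25254091]), 'orientation': array([ 1.79925548e+02, -4.16023697e-03, -2.28471255e+01]), 'force': array([-0.7396577 , -0.81444313, -0.15974414]), 'ft_torque': array([ 0.0144399 , -0.02508747,  0.01772873]), 'grip_force': 0.0, 'grip_width': 0.9982906508940347} 0.022
```

View pics/a.png

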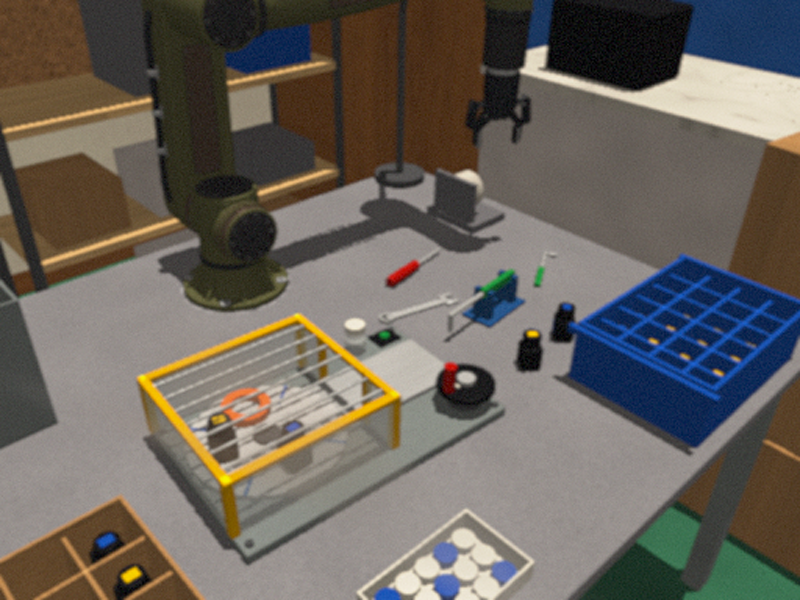

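View pics/b.png

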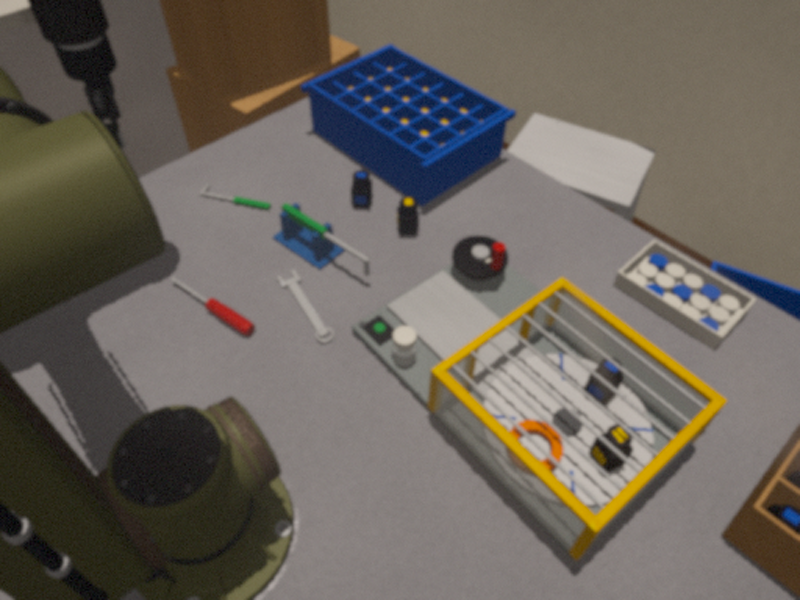

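The scene view (800x600) shows two green hooks. The large one lies in the blue rest with its handle at (497,285), and the small look-alike lies on the bench at (543,268). In the side view they are at (305,218) and (240,200).

The collar is at the -x station: scene (245,407), side (538,442). The blue-label bottle is at +x and the yellow-label bottle at -y. The red handle is at scene (450,378), side (498,256). The red screwdriver at scene (403,272) and the green knob on the base plate at scene (385,337) aren't part of the job.

I'll use the hook in the rest. One clockwise turn should bring the collar to the opening.

Run:
```python
from h import *
import pickle
from scipy.optimize import least_squares
cs=pickle.load(open("c0.pkl","rb")); S,D=cs["scene"],cs["side"]
k=512/800
def comps(c,lo,hi,mn=25):
    h=cv2.cvtColor(c["img"],cv2.COLOR_BGR2HSV); m=cv2.inRange(h,lo,hi)
    if lo[0]==0 and hi[0]<8: m|=cv2.inRange(h,(174,lo[1],lo[2]),(180,255,255))
    n,l,s,ce=cv2.connectedComponentsWithStats(m)
    return [(s[i][:5].tolist(),ce[i].round(1).tolist(),l==i) for i in range(1,n) if s[i][4]>mn]
for n,c in(("scene",S),("side",D)):
    for nm,lo,hi in(("red",(0,150,80),(6,255,255)),("green",(50,120,60),(75,255,255)),("orange",(5,150,120),(14,255,255))):
        for s,ce,_ in comps(c,lo,hi): print(n,nm,s,ce)
cor=[(.14,.155),(-.14,.155),(-.14,-.137),(.14,-.137)]
ps=[(398,396),(298,320),(140,380),(232,482)]; pd=[(563,282),(435,372),(597,525),(722,402)]
P=[]
for a,b in zip(ps,pd):
    X,e=two(S,np.array(a)*k,D,np.array(b)*k); P.append(X); print(X.round(4),round(e,4))
def res(p):
    r=[]
    for (x,y),a,b in zip(cor,ps,pd):
        X=[p[0]+np.cos(p[2])*x-np.sin(p[2])*y,p[1]+np.sin(p[2])*x+np.cos(p[2])*y,.125]
        r+=list(np.array(proj(S,X))-np.array(a)*k)+list(np.array(proj(D,X))-np.array(b)*k)
    return r
f=least_squares(res,[.5,-.1,1]); print(f.x,np.degrees(f.x[2]),np.round(f.fun,1))
```

```text
scene red [248, 167, 20, 16, 137] [257.3, 174.5]
scene red [284, 232, 10, 19, 119] [287.7, 240.5]
scene green [343, 171, 5, 12, 35] [344.7, 176.6]
scene green [308, 173, 21, 14, 108] [318.8, 179.8]
scene green [242, 212, 8, 5, 32] [245.9, 214.0]
scene green [409, 325, 39, 40, 624] [428.9, 344.6]
scene green [436, 346, 76, 38, 1086] [476.7, 370.7]
scene orange [142, 249, 22, 10, 82] [151.1, 252.6]
scene orange [165, 252, 7, 8, 40] [168.0, 255.2]
scene orange [143, 262, 10, 6, 36] [147.4, 264.5]
scene orange [157, 262, 14, 8, 42] [163.7, 266.2]
side red [315, 155, 8, 17, 96] [318.1, 162.0]
side red [132, 192, 29, 22, 243] [146.5, 202.1]
side green [150, 127, 22, 6, 59] [160.9, 129.6]
side green [182, 131, 27, 19, 137] [194.3, 139.9]
side green [239, 206, 8, 7, 35] [242.4, 209.3]
side orange [333, 269, 20, 15, 39] [342.0, 274.9]
side orange [343, 270, 16, 15, 34] [351.6, 275.4]
[ 0.6143 -0.098   0.1175] 0.0041
[ 0.345  -0.0789  0.1125] 0.0034
[ 0.3272 -0.3614  0.1203] 0.0024
[ 0.5954 -0.3758  0.1174] 0.0093
[ 0.46998028 -0.23705248 -0.06105904] -3.4984252069914215 [ 3.1 -2.2 -0.9 -5.3  0.6 -5.8 -2.7 -2.5 -2.4 -2.1  1.2  3.2 -3.8  1.7
  4.2 -3.4]
```

Run:
```python
from h import *
import pickle
cs=pickle.load(open("c0.pkl","rb")); S,D=cs["scene"],cs["side"]
for n,a,b in(("handle",(287.7,240.5),(318.1,162.0)),("hub",(467*.64,380*.64),(481*.64,251*.64)),("green",(318.8,179.8),(194.3,139.9)),("greenA",(308.5,185.5),(208,148.5)),("greenB",(328.5,174.5),(182,131.5)),
  ("tip",(450*.64,329*.64),(367*.64,272*.64)),("bend",(449*.64,315*.64),(366*.64,258*.64)),("jar",(355*.64,325*.64),(404*.64,333*.64)),("apronR",(408*.64,342*.64),(444*.64,272*.64)),("knob",(245.9,214),(242.4,209.3))):
    X,e=two(S,a,D,b); print(n,X.round(4),round(e,4))
D0=cs["wrist"]["img"]
import cv2
big=np.hstack([cv2.resize(S["img"][130:290,190:390],(400,320),interpolation=cv2.INTER_CUBIC),cv2.resize(D["img"][100:260,160:360],(400,320),interpolation=cv2.INTER_CUBIC)])
cv2.imwrite("pics/c.png",big)
```

```text
handle [0.6077 0.0263 0.0891] 0.0036
hub [0.6131 0.064  0.063 ] 0.0025
green [0.4372 0.3489 0.0605] 0.0001
greenA [0.4423 0.2925 0.0638] 0.0023
greenB [0.4335 0.403  0.0585] 0.0025
tip [0.4549 0.1923 0.0241] 0.0013
bend [0.4537 0.1907 0.059 ] 0.0068
jar [0.3803 0.0195 0.0754] 0.004
apronR [0.4996 0.0448 0.0963] 0.0197
knob [0.3854 0.085  0.0255] 0.0014
```

View pics/c.png

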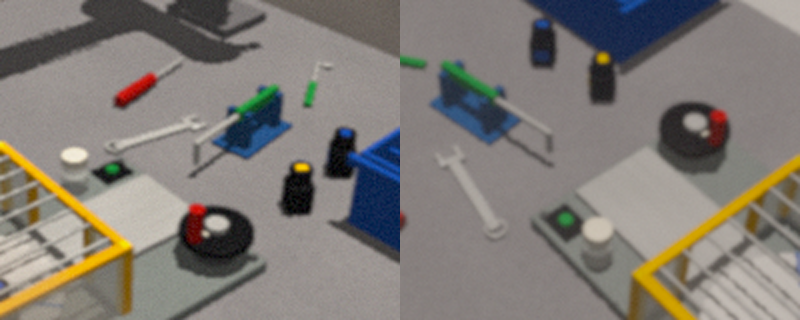

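The crop confirms the choice: the larger hook lies in the blue rest, handle at (260,100) left and (468,80) right, with its prong pointing toward the machine. The small hook lies on the bench at (312,90). Handle height (0.089) and hook height (0.0605) match the description. Now I'll work out the first move, to above the handwheel.

```bash
cat >> h.py <<'E'
from scipy.spatial.transform import Rotation as Ro
def go(x,y,z,yaw):
    s=bot.get_state(); R=Ro.from_euler("xyz",s["orientation"],degrees=True); T=Ro.from_euler("xyz",[180,0,yaw],degrees=True)
    d=R.inv().apply(np.array([x,y,z])-s["tcp_pos"])*1000; r=(R.inv()*T).as_rotvec(degrees=True)
    print("pos",s["tcp_pos"].round(4),s["orientation"].round(2),"t",s["clock"]); print("d",d.round(1),"r",r.round(2))
E
python3 -c "
from h import *
go(.607,.027,.23,-94)"
```

```text
pos [0.2328 0.5527 0.2525] [179.93  -0.   -22.85] t 0.15
d [548.9 339.2  23. ] r [ 6.000e-02 -5.000e-02  7.115e+01]
```

>>> arm_command:
  plan:
    - {"dx": 549, "dy": 339, "dz": 0, "rz": 71}
    - {"dx": 549, "dy": 339, "dz": 0, "rz": 71}
    - {"dx": 549, "dy": 339, "dz": 0, "rz": 71}
    - {"dx": 549, "dy": 339, "dz": 0, "rz": 71}
    - {"dx": 549, "dy": 339, "dz": 0, "rz": 71}
    - {"dx": 549, "dy": 339, "dz": 0, "rz": 71}
    - {"dx": 549, "dy": 339, "dz": 0, "rz": 71}
    - {"dx": 549, "dy": 339, "dz": 0, "rz": 71}
    - {"dx": 549, "dy": 339, "dz": 23, "rz": 71}
    - {"dx": 549, "dy": 339, "dz": 23, "rz": 71}
  gripper: 60

```text
schema error: expected keys dx, dy, dz, rx, ry, rz
```

>>> arm_command:
  plan:
    - {"dx": 0, "dy": 0, "dz": 0}
    - {"dx": 0, "dy": 0, "dz": 0}
    - {"dx": 0, "dy": 0, "dz": 0}
    - {"dx": 0, "dy": 0, "dz": 0}

```text
schema error: expected keys dx, dy, dz, rx, ry, rz
```

Run:
```python
from h import *
import pickle
c=get_image("wrist");c["R"]=np.array(c["R"]);pickle.dump(c,open("w1.pkl","wb"))
cv2.imwrite("pics/w1.png",cv2.resize(c["img"],(800,600),interpolation=cv2.INTER_CUBIC))
h=cv2.cvtColor(c["img"],cv2.COLOR_BGR2HSV); m=cv2.inRange(h,(0,150,60),(6,255,255))|cv2.inRange(h,(174,150,60),(180,255,255))
n,l,s,ce=cv2.connectedComponentsWithStats(m)
for i in range(1,n):
    if s[i][4]>60: print(s[i],ce[i],plane(c,*ce[i],.1).round(4))
go(.607,.027,.23,-94)
```

```text
[ 415   62   83   60 1601] [457.81324172  89.99312929] [0.241  0.3377 0.1   ]
pos [0.2329 0.5528 0.2527] [ 1.7994e+02 -1.0000e-02 -2.2850e+01] t 0.2
d [548.9 339.2  23.1] r [ 5.000e-02 -5.000e-02  7.115e+01]
```

View pics/w1.png

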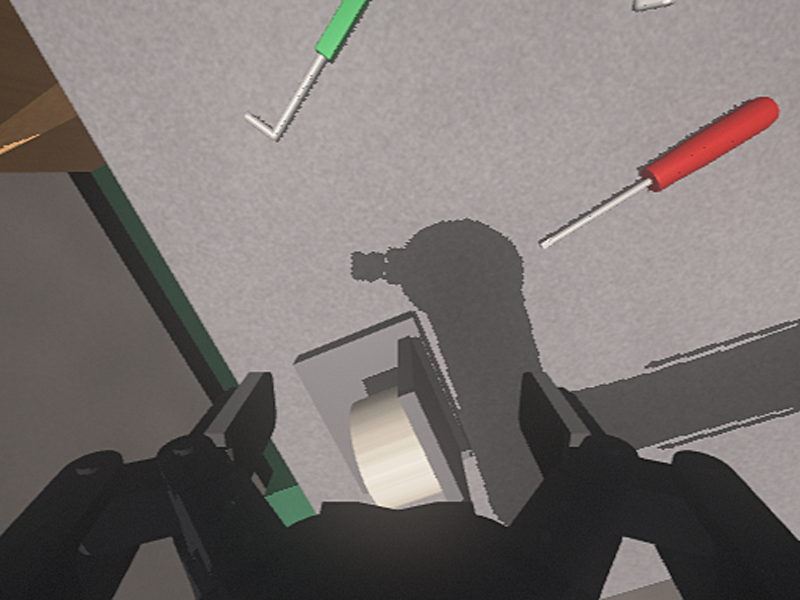

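The move was refused because each row needs all six keys, so the arm hasn't moved. This wrist view is from the start pose. It shows the small look-alike hook at (340,40), the screwdriver at (710,145) and the fingers at the bottom, and image-up is tool +x.

>>> arm_command:
  plan:
    - {"dx": 549, "dy": 339, "dz": 0, "rx": 0, "ry": 0, "rz": 71}
    - {"dx": 549, "dy": 339, "dz": 0, "rx": 0, "ry": 0, "rz": 71}
    - {"dx": 549, "dy": 339, "dz": 0, "rx": 0, "ry": 0, "rz": 71}
    - {"dx": 549, "dy": 339, "dz": 0, "rx": 0, "ry": 0, "rz": 71}
    - {"dx": 549, "dy": 339, "dz": 0, "rx": 0, "ry": 0, "rz": 71}
    - {"dx": 549, "dy": 339, "dz": 0, "rx": 0, "ry": 0, "rz": 71}
    - {"dx": 549, "dy": 339, "dz": 0, "rx": 0, "ry": 0, "rz": 71}
    - {"dx": 549, "dy": 339, "dz": 0, "rx": 0, "ry": 0, "rz": 71}
    - {"dx": 549, "dy": 339, "dz": 23, "rx": 0, "ry": 0, "rz": 71}
    - {"dx": 549, "dy": 339, "dz": 23, "rx": 0, "ry": 0, "rz": 71}
  gripper: 60

```text
clock: 1.45
tcp_pos: [0.5955, 0.0432, 0.2336]
orientation: [-180.0, 0.0, -93.8]
force: [1.1, 1.2, 1.0]
grip_width: 0.704
grip_force: 0.0
```

Run:
```python
from h import *
import pickle
c=get_image("wrist");c["R"]=np.array(c["R"]);pickle.dump(c,open("w2.pkl","wb"))
cv2.imwrite("pics/w2.png",cv2.resize(c["img"],(800,600),interpolation=cv2.INTER_CUBIC))
h=cv2.cvtColor(c["img"],cv2.COLOR_BGR2HSV); m=cv2.inRange(h,(0,150,60),(6,255,255))|cv2.inRange(h,(174,150,60),(180,255,255))
n,l,s,ce=cv2.connectedComponentsWithStats(m)
for i in range(1,n):
    if s[i][4]>60: print(s[i],ce[i],plane(c,*ce[i],.1).round(4))
print(proj(c,[.607,.027,.112]))
go(.607,.027,.1,-94)
```

```text
[497 280  15  54 712] [504.72191011 307.01544944] [0.3187 0.2046 0.1   ]
(np.float64(240.04588824597295), np.float64(175.513870547848))
pos [0.5972 0.0377 0.2306] [179.81  -0.18 -94.12] t 1.5
d [  9.6 -11.  130.5] r [ 0.19 -0.18 -0.12]
```

View pics/w2.png

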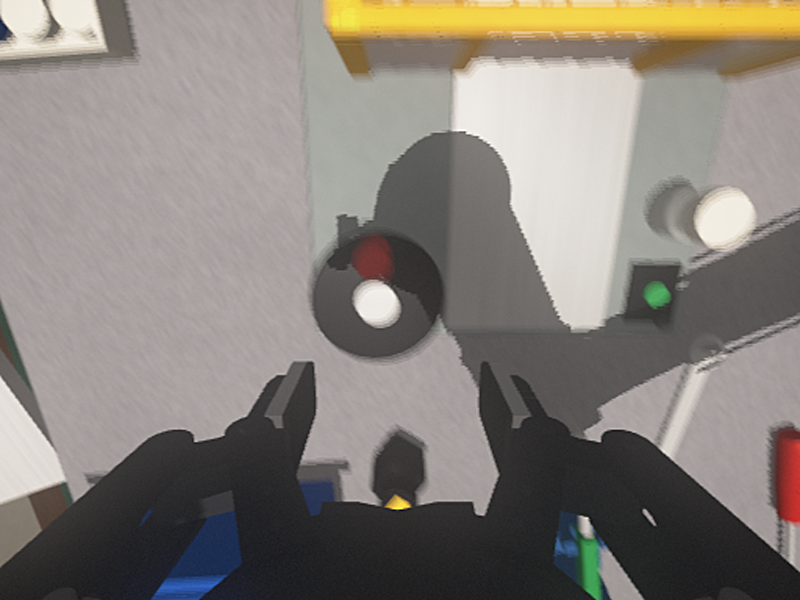

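The wrist view shows the wheel at (378,295), its white hub at (377,303) and the red handle, shaded by the arm, at (375,257). The apron is at (545,200) and the guard's yellow front beam is at the top. I'll refine the handle with a mask that allows for shadow, and the machine axes from the apron edges.

Run:
```python
from h import *
c=get_image("wrist")
h=cv2.cvtColor(c["img"],cv2.COLOR_BGR2HSV); m=cv2.inRange(h,(0,120,40),(8,255,255))|cv2.inRange(h,(172,120,40),(180,255,255))
m[:,450:]=0
n,l,s,ce=cv2.connectedComponentsWithStats(m); i=1+s[1:,4].argmax(); print(s[i],ce[i])
x,y,w,hh,_=s[i]
print("axis mid z.087",plane(c,*ce[i],.087).round(4),"top",plane(c,ce[i][0],y+hh-w/2,.112).round(4),"base",plane(c,ce[i][0],y+w/2,.062).round(4))
g=cv2.cvtColor(c["img"],cv2.COLOR_BGR2GRAY)
# wheel disc: dark blob
md=cv2.inRange(g,0,50); md[:120]=0; md[235:]=0
for k in cv2.findContours(md,0,2)[0]:
    if cv2.contourArea(k)>800: (cx,cy),(a,b),_=cv2.fitEllipse(cv2.convexHull(k)); print("disc",cx,cy,a,b,plane(c,cx,cy,.062).round(4))
mh=cv2.inRange(h,(0,0,150),(180,60,255)); mh[:, :200]=0; mh[:,300:]=0; mh[:170]=0; mh[210:]=0
M=cv2.moments(mh); print("hub",M["m10"]/M["m00"],M["m01"]/M["m00"],plane(c,M["m10"]/M["m00"],M["m01"]/M["m00"],.066).round(4))
e=cv2.Canny(g,40,100)
for L in cv2.HoughLinesP(e[40:220],1,np.pi/360,30,minLineLength=35,maxLineGap=8)[:,0]:
    a=plane(c,L[0],L[1]+40,.0285);b=plane(c,L[2],L[3]+40,.0285); print(L,a[:2].round(4),b[:2].round(4),np.degrees(np.arctan2(*(b-a)[[1,0]])).round(1))
```

```text
[232 161  23  29 494] [243.48380567 175.8582996 ]
axis mid z.087 [0.6061 0.027  0.087 ] top [0.605  0.0234 0.112 ] base [0.6072 0.0293 0.062 ]
hub 233.67862969004895 196.20391517128874 [0.6201 0.0546 0.066 ]
[388 177 413  16] [0.4268 0.1097] [ 0.4136 -0.0793] -94.0
[194   0 202 140] [ 0.6496 -0.1117] [0.661  0.0428] 85.8
[243  15 302  15] [ 0.5985 -0.0935] [ 0.5345 -0.0889] 175.9
[322   9 405   8] [ 0.5128 -0.0933] [ 0.423  -0.0879] 176.5
[278 178 354 178] [0.5693 0.1005] [0.4708 0.1078] 175.8
[197   8 204 145] [ 0.6475 -0.1039] [0.6593 0.0494] 85.6
[325  90 361 177] [ 0.5091 -0.007 ] [0.4618 0.1071] 112.5
[249  11 290  12] [ 0.5917 -0.0969] [ 0.5474 -0.0928] 174.7
[431 177 440 141] [0.371  0.1138] [0.3656 0.0657] -96.4
[455  90 471  13] [0.3561 0.0041] [ 0.3507 -0.0778] -93.7
[ 0 15 40 12] [ 0.8611 -0.1122] [ 0.8171 -0.112 ] 179.7
[ 0  5 61  1] [ 0.8577 -0.1217] [ 0.7915 -0.1209] 179.3
[463  14 506   4] [ 0.3593 -0.0774] [ 0.3144 -0.084 ] -171.7
[430  84 481  93] [ 0.3864 -0.005 ] [0.3248 0.0098] 166.5
[410 134 446 134] [0.4039 0.0539] [0.3594 0.0572] 175.8
[325  94 356 168] [ 0.509  -0.0024] [0.4688 0.0941] 112.6
[401 170 407 135] [0.4108 0.1011] [0.4075 0.0549] -94.1
```

```bash
python3 -c "
from h import *
go(.606,.026,.1,-94.2)"
```

```text
pos [0.5957 0.0403 0.2307] [ 1.7975e+02 -1.4000e-01 -9.4190e+01] t 1.55
d [ 13.2 -11.9 130.7] r [ 0.25 -0.14  0.01]
```

>>> arm_command:
  plan:
    - {"dx": 13, "dy": -12, "dz": 60, "rx": 0, "ry": 0, "rz": 0}
    - {"dx": 13, "dy": -12, "dz": 90, "rx": 0, "ry": 0, "rz": 0}
    - {"dx": 13, "dy": -12, "dz": 90, "rx": 0, "ry": 0, "rz": 0}
    - {"dx": 13, "dy": -12, "dz": 110, "rx": 0, "ry": 0, "rz": 0}
    - {"dx": 13, "dy": -12, "dz": 131, "rx": 0, "ry": 0, "rz": 0}
    - {"dx": 13, "dy": -12, "dz": 131, "rx": 0, "ry": 0, "rz": 0}
    - {"dx": 13, "dy": -12, "dz": 131, "rx": 0, "ry": 0, "rz": 0}

```text
clock: 2.42
tcp_pos: [0.6064, 0.0315, 0.1044]
orientation: [-179.9, 0.0, -93.8]
force: [0.3, 0.4, -0.1]
grip_width: 0.701
grip_force: 0.0
```

```bash
python3 -c "
from h import *
c=get_image('scene');d=get_image('side')
cv2.imwrite('pics/d.png',np.hstack([cv2.resize(c['img'][190:290,230:360],(400,308),interpolation=cv2.INTER_CUBIC),cv2.resize(d['img'][100:200,250:380],(400,308),interpolation=cv2.INTER_CUBIC)]))
go(.606,.026,.1,-94.2)"
```

```text
pos [0.6065 0.0315 0.1044] [-1.7986e+02  3.0000e-02 -9.3830e+01] t 2.525
d [5.5 0.1 4.4] r [-0.14  0.03  0.37]
```

View pics/d.png

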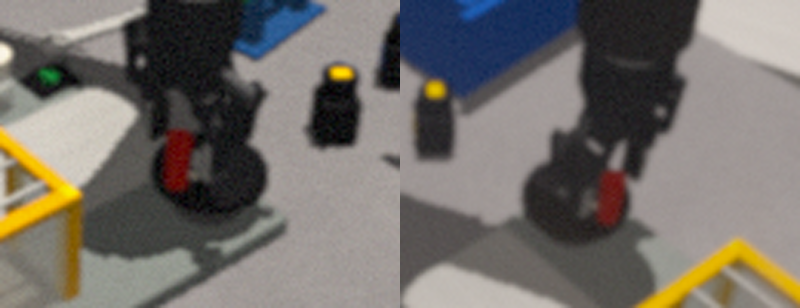

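The pin, at (178,160) left and (612,198) right, stands between the open fingers. I'll move 5 mm farther on, drop 4 mm and close.

>>> arm_command:
  plan:
    - {"dx": 5, "dy": 0, "dz": 4, "rx": 0, "ry": 0, "rz": 0}
    - {"dx": 5, "dy": 0, "dz": 4, "rx": 0, "ry": 0, "rz": 0}
    - {"dx": 5, "dy": 0, "dz": 4, "rx": 0, "ry": 0, "rz": 0}

```text
clock: 2.9
tcp_pos: [0.6054, 0.0261, 0.0988]
orientation: [180.0, -0.0, -93.9]
force: [-0.5, 0.1, -0.0]
grip_width: 0.698
grip_force: 0.0
```

>>> arm_command:
  plan:
    - {"dx": 0, "dy": 0, "dz": 0, "rx": 0, "ry": 0, "rz": 0}
    - {"dx": 0, "dy": 0, "dz": 0, "rx": 0, "ry": 0, "rz": 0}
    - {"dx": 0, "dy": 0, "dz": 0, "rx": 0, "ry": 0, "rz": 0}
    - {"dx": 0, "dy": 0, "dz": 0, "rx": 0, "ry": 0, "rz": 0}
    - {"dx": 0, "dy": 0, "dz": 0, "rx": 0, "ry": 0, "rz": 0}
    - {"dx": 0, "dy": 0, "dz": 0, "rx": 0, "ry": 0, "rz": 0}
    - {"dx": 0, "dy": 0, "dz": 0, "rx": 0, "ry": 0, "rz": 0}
  gripper: 10
  newtons: 30

```text
clock: 3.78
tcp_pos: [0.6056, 0.0263, 0.099]
orientation: [-180.0, 0.0, -93.8]
force: [1.7, -0.2, 1.0]
grip_width: 0.242
grip_force: 29.4
```

Run:
```python
from h import *
s=bot.get_state(); print(s["clock"],s["tcp_pos"].round(4),s["orientation"].round(2),s["force"].round(2),s["grip_width"]*85.4)
# tool axes (world): circle in tool frame from handle start; machine yaw -4.2
yaw=np.radians(s["orientation"][2]); xt=np.array([np.cos(yaw),np.sin(yaw)]); yt=np.array([np.sin(yaw),-np.cos(yaw)])
m=np.radians(-4.2); xm=np.array([np.cos(m),np.sin(m)]); ym=np.array([-np.sin(m),np.cos(m)])
P=[]
for i in range(0,37):
    a=np.radians(12*i)  # clockwise from above, start at -y
    p=38*(-ym*np.cos(a)-xm*np.sin(a)); P.append(p)
P=np.array(P); 
for k in range(3):
    d=P[10*k+1:10*k+11]-P[10*k]; print([[round(float(v@xt),1),round(float(v@yt),1)] for v in d])
```

```text
3.775 [0.6056 0.0263 0.099 ] [-179.96    0.    -93.84] [ 1.72 -0.18  1.02] 20.641758938914432
[[-0.9, 7.9], [-3.4, 15.4], [-7.4, 22.3], [-12.7, 28.2], [-19.2, 32.8], [-26.5, 36.0], [-34.3, 37.6], [-42.2, 37.5], [-50.0, 35.8], [-57.2, 32.6]]
[[-6.4, -4.7], [-11.7, -10.6], [-15.6, -17.6], [-18.0, -25.1], [-18.8, -33.0], [-17.9, -40.9], [-15.4, -48.5], [-11.4, -55.3], [-6.0, -61.2], [0.4, -65.8]]
[[7.3, -3.2], [15.1, -4.8], [23.0, -4.7], [30.8, -3.0], [38.0, 0.2], [44.4, 4.9], [49.7, 10.9], [53.6, 17.8], [56.0, 25.4], [56.8, 33.3]]
```

>>> arm_command:
  plan:
    - {"dx": -1, "dy": 8, "dz": 0, "rx": 0, "ry": 0, "rz": 0}
    - {"dx": -3.5, "dy": 15.5, "dz": 0, "rx": 0, "ry": 0, "rz": 0}
    - {"dx": -7.5, "dy": 22.5, "dz": 0, "rx": 0, "ry": 0, "rz": 0}
    - {"dx": -12.5, "dy": 28, "dz": 0, "rx": 0, "ry": 0, "rz": 0}
    - {"dx": -19, "dy": 33, "dz": 0, "rx": 0, "ry": 0, "rz": 0}
    - {"dx": -26.5, "dy": 36, "dz": 0, "rx": 0, "ry": 0, "rz": 0}
    - {"dx": -34.5, "dy": 37.5, "dz": 0, "rx": 0, "ry": 0, "rz": 0}
    - {"dx": -42, "dy": 37.5, "dz": 0, "rx": 0, "ry": 0, "rz": 0}
    - {"dx": -50, "dy": 36, "dz": 0, "rx": 0, "ry": 0, "rz": 0}
    - {"dx": -57, "dy": 32.5, "dz": 0, "rx": 0, "ry": 0, "rz": 0}

```text
clock: 5.03
tcp_pos: [0.5768, 0.084, 0.0991]
orientation: [-180.0, -0.2, -93.9]
force: [5.8, -6.6, 0.6]
grip_width: 0.242
grip_force: 29.9
```

>>> arm_command:
  plan:
    - {"dx": -6.5, "dy": -4.5, "dz": 0, "rx": 0, "ry": 0, "rz": 0}
    - {"dx": -11.5, "dy": -10.5, "dz": 0, "rx": 0, "ry": 0, "rz": 0}
    - {"dx": -15.5, "dy": -17.5, "dz": 0, "rx": 0, "ry": 0, "rz": 0}
    - {"dx": -18, "dy": -25, "dz": 0, "rx": 0, "ry": 0, "rz": 0}
    - {"dx": -19, "dy": -33, "dz": 0, "rx": 0, "ry": 0, "rz": 0}
    - {"dx": -18, "dy": -41, "dz": 0, "rx": 0, "ry": 0, "rz": 0}
    - {"dx": -15.5, "dy": -48.5, "dz": 0, "rx": 0, "ry": 0, "rz": 0}
    - {"dx": -11.5, "dy": -55.5, "dz": 0, "rx": 0, "ry": 0, "rz": 0}
    - {"dx": -6, "dy": -61, "dz": 0, "rx": 0, "ry": 0, "rz": 0}
    - {"dx": 0.5, "dy": -66, "dz": 0, "rx": 0, "ry": 0, "rz": 0}

```text
clock: 6.28
tcp_pos: [0.6432, 0.0817, 0.099]
orientation: [-179.9, 0.1, -93.8]
force: [-1.3, 3.2, 5.8]
grip_width: 0.245
grip_force: 30.3
```

>>> arm_command:
  plan:
    - {"dx": 7.5, "dy": -3, "dz": 0, "rx": 0, "ry": 0, "rz": 0}
    - {"dx": 15, "dy": -5, "dz": 0, "rx": 0, "ry": 0, "rz": 0}
    - {"dx": 23, "dy": -4.5, "dz": 0, "rx": 0, "ry": 0, "rz": 0}
    - {"dx": 31, "dy": -3, "dz": 0, "rx": 0, "ry": 0, "rz": 0}
    - {"dx": 38, "dy": 0, "dz": 0, "rx": 0, "ry": 0, "rz": 0}
    - {"dx": 44.5, "dy": 5, "dz": 0, "rx": 0, "ry": 0, "rz": 0}
    - {"dx": 49.5, "dy": 11, "dz": 0, "rx": 0, "ry": 0, "rz": 0}
    - {"dx": 53.5, "dy": 18, "dz": 0, "rx": 0, "ry": 0, "rz": 0}
    - {"dx": 56, "dy": 25.5, "dz": 0, "rx": 0, "ry": 0, "rz": 0}
    - {"dx": 57, "dy": 33.5, "dz": 0, "rx": 0, "ry": 0, "rz": 0}

```text
clock: 7.52
tcp_pos: [0.6049, 0.0262, 0.099]
orientation: [-180.0, 0.0, -93.8]
force: [3.9, 4.9, 5.7]
grip_width: 0.241
grip_force: 30.4
```

>>> arm_command:
  plan:
    - {"dx": 0, "dy": 0, "dz": 0, "rx": 0, "ry": 0, "rz": 0}
    - {"dx": 0, "dy": 0, "dz": 0, "rx": 0, "ry": 0, "rz": 0}
    - {"dx": 0, "dy": 0, "dz": 0, "rx": 0, "ry": 0, "rz": 0}

```text
clock: 7.9
tcp_pos: [0.6043, 0.0264, 0.099]
orientation: [179.9, 0.0, -93.8]
force: [-1.1, 3.4, 7.9]
grip_width: 0.243
grip_force: 30.6
```

>>> arm_command:
  plan:
    - {"dx": 0, "dy": -1, "dz": 0, "rx": 0, "ry": 0, "rz": 0}
    - {"dx": 0, "dy": -1, "dz": 0, "rx": 0, "ry": 0, "rz": 0}
    - {"dx": 0, "dy": -1, "dz": 0, "rx": 0, "ry": 0, "rz": 0}

```text
clock: 8.28
tcp_pos: [0.6053, 0.0263, 0.099]
orientation: [179.9, 0.0, -93.8]
force: [-1.5, 2.6, 7.5]
grip_width: 0.242
grip_force: 30.6
```

>>> arm_command:
  plan:
    - {"dx": 0, "dy": 0, "dz": 0, "rx": 0, "ry": 0, "rz": 0}
    - {"dx": 0, "dy": 0, "dz": 0, "rx": 0, "ry": 0, "rz": 0}
    - {"dx": 0, "dy": 0, "dz": 0, "rx": 0, "ry": 0, "rz": 0}
    - {"dx": 0, "dy": 0, "dz": 0, "rx": 0, "ry": 0, "rz": 0}
    - {"dx": 0, "dy": 0, "dz": -50, "rx": 0, "ry": 0, "rz": 0}
    - {"dx": 0, "dy": 0, "dz": -110, "rx": 0, "ry": 0, "rz": 0}
    - {"dx": 0, "dy": 0, "dz": -121, "rx": 0, "ry": 0, "rz": 0}
    - {"dx": -50, "dy": 20, "dz": -121, "rx": 0, "ry": 0, "rz": 0}
    - {"dx": -110, "dy": 40, "dz": -121, "rx": 0, "ry": 0, "rz": 0}
    - {"dx": -160, "dy": 60, "dz": -121, "rx": 0, "ry": 0, "rz": 0}
  gripper: 60

```text
clock: 9.52
tcp_pos: [0.5563, 0.191, 0.219]
orientation: [179.9, -0.0, -93.9]
force: [0.0, -0.5, -1.0]
grip_width: 0.706
grip_force: 0.0
```

Run:
```python
from h import *
import pickle
cs={n:get_image(n) for n in("scene","side","wrist")}
for c in cs.values(): c["R"]=np.array(c["R"])
pickle.dump(cs,open("c1.pkl","wb"))
S,D=cs["scene"],cs["side"]
cv2.imwrite('pics/e.png',np.hstack([cv2.resize(S['img'][190:350,80:330],(400,256),interpolation=cv2.INTER_CUBIC),cv2.resize(D['img'][130:360,230:480],(400,368),interpolation=cv2.INTER_CUBIC)[:256]]))
cen={}
for n,c in cs.items():
    h=cv2.cvtColor(c["img"],cv2.COLOR_BGR2HSV); m=cv2.inRange(h,(4,140,110),(15,255,255))
    if n!="wrist":
        x,y=(90,200) if n=="scene" else (250,150); mm=np.zeros_like(m); mm[y:y+150,x:x+230]=m[y:y+150,x:x+230]; m=mm
    p=np.argwhere(m)[:,::-1].astype(np.float32); 
    if len(p)>20: print(n,len(p),np.median(p,0),plane(c,*((p.min(0)+p.max(0))/2),.038).round(4),p.min(0),p.max(0))
h=cv2.cvtColor(cs["wrist"]["img"],cv2.COLOR_BGR2HSV); m=cv2.inRange(h,(45,100,40),(80,255,255))
n,l,s,ce=cv2.connectedComponentsWithStats(m)
for i in range(1,n):
    if s[i][4]>60: print("green",s[i],ce[i],plane(cs["wrist"],*ce[i],.07).round(4))
O=np.array([.4664,-.2368]);xm=np.array([.9973,-.0732]);ym=np.array([.0732,.9973])
print("station",O+.075*ym)
go(.437,.349,.2,-84)
```

```text
scene 288 [191. 262.] [ 0.5478 -0.24    0.038 ] [ 90. 237.] [289. 349.]
side 238 [345. 244.] [ 0.4761 -0.1671  0.038 ] [326. 233.] [357. 261.]
green [400  53  18  19 263] [408.53231939  61.98479087] [0.4067 0.0872 0.07  ]
green [348 252  17  22 186] [357.10215054 262.50537634] [0.4429 0.2946 0.07  ]
green [357 327  11   7  62] [362.01612903 330.35483871] [0.4318 0.3924 0.07  ]
station [ 0.47189   -0.1620025]
pos [0.5562 0.1916 0.2189] [ 1.7993e+02 -3.0000e-02 -9.3630e+01] t 9.675
d [-149.5  128.9   19. ] r [ 0.07 -0.02 -9.63]
```

View pics/e.png

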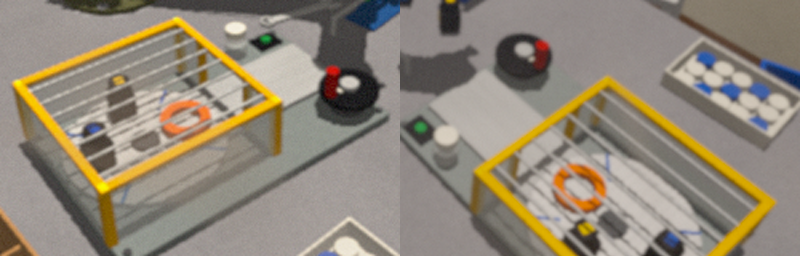

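The pictures show the collar at the opening station at (185,118) left and (580,188) right, both bottles standing, and the handle back at its start. Next I'll hover just behind the hook's handle and measure it close up.

>>> arm_command:
  plan:
    - {"dx": -238, "dy": 144, "dz": 10, "rx": 0, "ry": 0, "rz": -9.6}
    - {"dx": -238, "dy": 144, "dz": 10, "rx": 0, "ry": 0, "rz": -9.6}
    - {"dx": -238, "dy": 144, "dz": 10, "rx": 0, "ry": 0, "rz": -9.6}
    - {"dx": -238, "dy": 144, "dz": 10, "rx": 0, "ry": 0, "rz": -9.6}
    - {"dx": -238, "dy": 144, "dz": 10, "rx": 0, "ry": 0, "rz": -9.6}
    - {"dx": -238, "dy": 144, "dz": 10, "rx": 0, "ry": 0, "rz": -9.6}
    - {"dx": -238, "dy": 144, "dz": 10, "rx": 0, "ry": 0, "rz": -9.6}
    - {"dx": -238, "dy": 144, "dz": 10, "rx": 0, "ry": 0, "rz": -9.6}

```text
clock: 10.68
tcp_pos: [0.4304, 0.4354, 0.2099]
orientation: [-180.0, -0.0, -84.3]
force: [0.1, -0.6, 0.8]
grip_width: 0.703
grip_force: 0.0
```

Run:
```python
from h import *
c=get_image("wrist");c["R"]=np.array(c["R"])
cv2.imwrite("pics/w3.png",cv2.resize(c["img"],(800,600),interpolation=cv2.INTER_CUBIC))
h=cv2.cvtColor(c["img"],cv2.COLOR_BGR2HSV); m=cv2.inRange(h,(45,100,40),(80,255,255))
for k in cv2.findContours(m,0,2)[0]:
    if cv2.contourArea(k)>100:
        q=cv2.boxPoints(cv2.minAreaRect(k)); P=np.array([plane(c,*p,.07) for p in q])[:,:2]
        print(cv2.contourArea(k),q.round(0).tolist()); print(P.round(4).tolist(),"c",P.mean(0).round(4),"sides",np.linalg.norm(P[1]-P[0]).round(4),np.linalg.norm(P[2]-P[1]).round(4),[np.degrees(np.arctan2(*(P[i+1]-P[i])[::-1])).round(1) for i in(0,1)])
go(.437,.349,.2,-84)
```

```text
533.0 [[237.0, 205.0], [246.0, 200.0], [271.0, 250.0], [262.0, 255.0]]
[[0.4456, 0.4571], [0.4362, 0.4509], [0.404, 0.5055], [0.4137, 0.5124]] c [0.4249 0.4815] sides 0.0112 0.0635 [np.float64(-146.6), np.float64(120.5)]
1732.0 [[249.0, 23.0], [265.0, 23.0], [265.0, 150.0], [249.0, 150.0]]
[[0.4483, 0.2924], [0.4348, 0.291], [0.4229, 0.3983], [0.4383, 0.3998]] c [0.4361 0.3454] sides 0.0136 0.1079 [np.float64(-174.3), np.float64(96.3)]
pos [0.4303 0.4355 0.2099] [-179.99    0.    -84.35] t 10.725
d [86.7  1.9  9.9] r [-0.01  0.   -0.35]
```

View pics/w3.png

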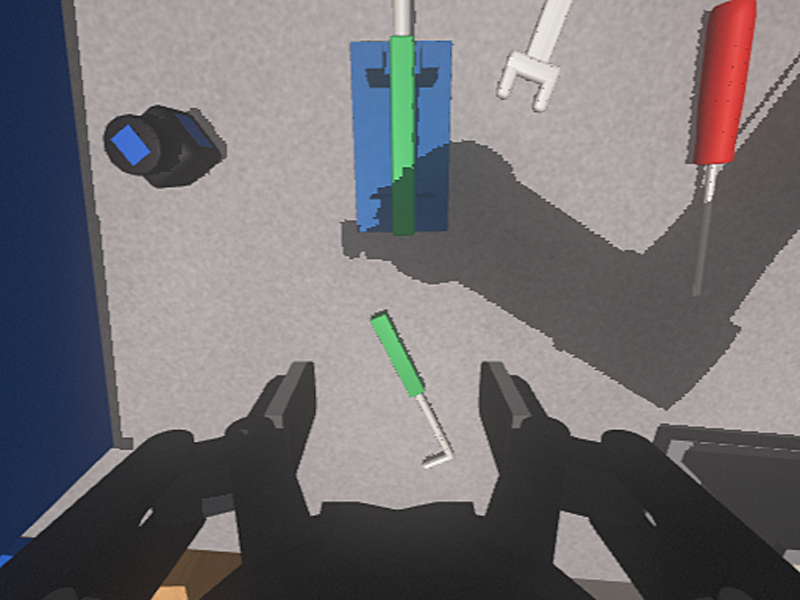

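The wrist view shows the large hook in its rest at (402,135). It measures 13.6 x 108 mm, which matches the larger size. The small hook at (400,355) is ignored. Descending onto the large one's handle.

>>> arm_command:
  plan:
    - {"dx": 60, "dy": 3, "dz": 0, "rx": 0, "ry": 0, "rz": -0.6}
    - {"dx": 89.5, "dy": 3, "dz": 30, "rx": 0, "ry": 0, "rz": -0.6}
    - {"dx": 89.5, "dy": 3, "dz": 80, "rx": 0, "ry": 0, "rz": -0.6}
    - {"dx": 89.5, "dy": 3, "dz": 100, "rx": 0, "ry": 0, "rz": -0.6}
    - {"dx": 89.5, "dy": 3, "dz": 120, "rx": 0, "ry": 0, "rz": -0.6}
    - {"dx": 89.5, "dy": 3, "dz": 135, "rx": 0, "ry": 0, "rz": -0.6}
    - {"dx": 89.5, "dy": 3, "dz": 147, "rx": 0, "ry": 0, "rz": -0.6}
    - {"dx": 89.5, "dy": 3, "dz": 147, "rx": 0, "ry": 0, "rz": -0.6}
    - {"dx": 89.5, "dy": 3, "dz": 147, "rx": 0, "ry": 0, "rz": -0.6}
  gripper: 50

```text
clock: 11.85
tcp_pos: [0.4359, 0.3475, 0.0636]
orientation: [-179.9, 0.0, -83.6]
force: [1.0, -0.1, -0.5]
grip_width: 0.581
grip_force: 0.0
```

>>> arm_command:
  plan:
    - {"dx": 0, "dy": 0, "dz": 0, "rx": 0, "ry": 0, "rz": 0}
    - {"dx": 0, "dy": 0, "dz": 0, "rx": 0, "ry": 0, "rz": 0}
    - {"dx": 0, "dy": 0, "dz": 0, "rx": 0, "ry": 0, "rz": 0}
    - {"dx": 0, "dy": 0, "dz": 0, "rx": 0, "ry": 0, "rz": 0}
    - {"dx": 0, "dy": 0, "dz": 0, "rx": 0, "ry": 0, "rz": 0}
    - {"dx": 0, "dy": 0, "dz": 0, "rx": 0, "ry": 0, "rz": 0}
  gripper: 4
  newtons: 60

```text
clock: 12.6
tcp_pos: [0.4357, 0.3474, 0.0634]
orientation: [-180.0, 0.0, -83.6]
force: [-1.0, -0.0, 4.8]
grip_width: 0.153
grip_force: 60.0
```

Run:
```python
from h import *
go(.4362,.346,.063,-83.7)
s=bot.get_state();print(s["force"].round(1),s["ft_torque"].round(2),s["grip_width"]*85.4)
```

```text
pos [0.4357 0.3474 0.0634] [-1.7995e+02  3.0000e-02 -8.3640e+01] t 12.6
d [ 1.5 -0.3  0.4] r [-0.05  0.03  0.06]
[-1.  -0.   4.8] [0.02 0.34 0.05] 13.077975211149742
```

Gripped, with the opening at 13 mm. Lift the hook, turn it in line with the machine and stand in front of the opening.

>>> arm_command:
  plan:
    - {"dx": 0, "dy": 0, "dz": -20, "rx": 0, "ry": 0, "rz": 0}
    - {"dx": 0, "dy": 0, "dz": -50, "rx": 0, "ry": 0, "rz": 0}
    - {"dx": 0, "dy": 0, "dz": -77, "rx": 0, "ry": 0, "rz": 0}
    - {"dx": 40, "dy": -5, "dz": -77, "rx": 0, "ry": 0, "rz": 2}
    - {"dx": 90, "dy": -12, "dz": -77, "rx": 0, "ry": 0, "rz": 4}
    - {"dx": 140, "dy": -19, "dz": -77, "rx": 0, "ry": 0, "rz": 6.5}
    - {"dx": 190, "dy": -25, "dz": -77, "rx": 0, "ry": 0, "rz": 9}
    - {"dx": 235, "dy": -31, "dz": -77, "rx": 0, "ry": 0, "rz": 10.5}
    - {"dx": 235, "dy": -31, "dz": -77, "rx": 0, "ry": 0, "rz": 10.5}
    - {"dx": 235, "dy": -31, "dz": -77, "rx": 0, "ry": 0, "rz": 10.5}

```text
clock: 13.85
tcp_pos: [0.4919, 0.1169, 0.1388]
orientation: [179.9, -0.0, -94.2]
force: [-0.7, 0.6, -2.2]
grip_width: 0.155
grip_force: 59.2
```

Run:
```python
from h import *
cs={n:get_image(n) for n in("scene","side","wrist")}
S,D,W=cs["scene"],cs["side"],cs["wrist"]
cv2.imwrite('pics/f.png',np.vstack([np.hstack([cv2.resize(S['img'][150:310,150:350],(400,320),interpolation=cv2.INTER_CUBIC),cv2.resize(D['img'][100:260,220:420],(400,320),interpolation=cv2.INTER_CUBIC)]),cv2.resize(W["img"],(373,280))[:, :].repeat(1,0) if False else np.hstack([cv2.resize(W["img"],(373,280)),np.zeros((280,427,3),np.uint8)])]))
go(.4924,.1172,.1005,-94.2)
print(bot.get_state()["force"].round(1))
for n,c in cs.items(): print(n,np.round(proj(c,[.481,-.0388,.098]),1))
```

```text
pos [0.492  0.1178 0.1393] [ 1.7996e+02 -2.0000e-02 -9.4070e+01] t 14.0
d [ 0.6 -0.5 38.8] r [ 0.04 -0.02  0.13]
[ 0.2  0.1 -1.5]
scene [235.6 225.1]
side [305.4 199.7]
wrist [252.7 -68.1]
```

View pics/f.png

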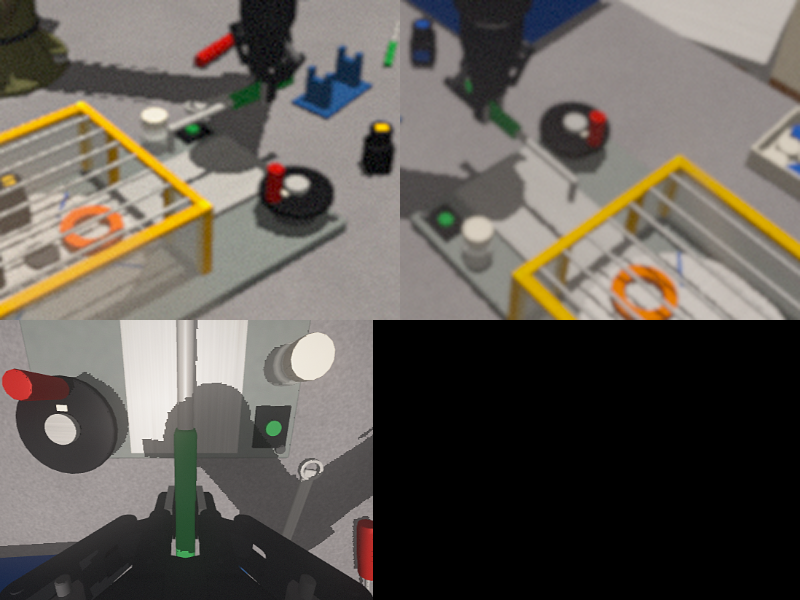

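The hook is level and lined up with the apron, its tip at side-crop (575,197) as predicted. The collar is dead ahead at (645,293). Enter above the collar with the tip at 58 mm and the rod top at 102 mm.

>>> arm_command:
  plan:
    - {"dx": 0, "dy": 0, "dz": 20, "rx": 0, "ry": 0, "rz": 0}
    - {"dx": 0, "dy": 0, "dz": 38.5, "rx": 0, "ry": 0, "rz": 0}
    - {"dx": 0, "dy": 0, "dz": 38.5, "rx": 0, "ry": 0, "rz": 0}
    - {"dx": 20, "dy": 0, "dz": 38.5, "rx": 0, "ry": 0, "rz": 0}
    - {"dx": 45, "dy": 0, "dz": 38.5, "rx": 0, "ry": 0, "rz": 0}
    - {"dx": 70, "dy": 0, "dz": 38.5, "rx": 0, "ry": 0, "rz": 0}
    - {"dx": 95, "dy": 0, "dz": 38.5, "rx": 0, "ry": 0, "rz": 0}
    - {"dx": 115, "dy": 0, "dz": 38.5, "rx": 0, "ry": 0, "rz": 0}
    - {"dx": 125, "dy": 0, "dz": 38.5, "rx": 0, "ry": 0, "rz": 0}
    - {"dx": 125, "dy": 0, "dz": 38.5, "rx": 0, "ry": 0, "rz": 0}

```text
clock: 15.25
tcp_pos: [0.4834, -0.0082, 0.1018]
orientation: [-180.0, 0.0, -94.2]
force: [0.2, 0.5, -2.4]
grip_width: 0.152
grip_force: 59.2
```

Run:
```python
from h import *
s=bot.get_state(); p=s["tcp_pos"]; y=np.radians(s["orientation"][2]); u=np.array([np.cos(y),np.sin(y)])
tip=p[:2]+.1564*u; O=np.array([.4664,-.2368]);xm=np.array([.9973,-.0732]);ym=np.array([.0732,.9973])
print(p.round(4),s["orientation"].round(2),"tip",tip.round(4),"machine",((tip-O)@xm).round(4),((tip-O)@ym).round(4),s["force"].round(1))
for n,box in(("side",(300,200,400,300)),("scene",(150,200,240,300))):
    c=get_image(n);h=cv2.cvtColor(c["img"],cv2.COLOR_BGR2HSV); m=cv2.inRange(h,(4,140,110),(15,255,255))
    x0,y0,x1,y1=box; q=np.argwhere(m[y0:y1,x0:x1])[:,::-1]+[x0,y0]
    hull=cv2.convexHull(q.astype(np.float32)); (cx,cy),ax,_=cv2.fitEllipse(hull); C=plane(c,cx,cy,.04)[:2]
    print(n,len(q),(round(cx),round(cy)),np.round(ax,0),C.round(4),"machine",((C-O)@xm).round(4),((C-O)@ym).round(4))
    cv2.imwrite(f"pics/g_{n}.png",c["img"])
```

```text
[ 0.4834 -0.0082  0.1018] [-1.7995e+02  1.0000e-02 -9.4220e+01] tip [ 0.4719 -0.1642] machine 0.0002 0.0728 [ 0.2  0.5 -2.4]
side 219 (341, 247) [28. 33.] [ 0.4742 -0.168 ] machine 0.0027 0.0691
scene 247 (196, 264) [23. 31.] [ 0.479  -0.1702] machine 0.0077 0.0673
```

>>> arm_command:
  plan:
    - {"dx": 2, "dy": -2, "dz": 6, "rx": 0, "ry": 0, "rz": 0}
    - {"dx": 2, "dy": -2, "dz": 12, "rx": 0, "ry": 0, "rz": 0}
    - {"dx": 2, "dy": -2, "dz": 18, "rx": 0, "ry": 0, "rz": 0}
    - {"dx": 2, "dy": -2, "dz": 24, "rx": 0, "ry": 0, "rz": 0}
    - {"dx": 2, "dy": -2, "dz": 24, "rx": 0, "ry": 0, "rz": 0}
    - {"dx": 2, "dy": -2, "dz": 24, "rx": 0, "ry": 0, "rz": 0}

```text
clock: 16.1
tcp_pos: [0.4852, -0.0098, 0.0775]
orientation: [-180.0, -0.0, -94.1]
force: [0.1, -0.7, -1.2]
grip_width: 0.155
grip_force: 59.2
```

>>> arm_command:
  plan:
    - {"dx": -10, "dy": 0, "dz": 0, "rx": 0, "ry": 0, "rz": 0}
    - {"dx": -20, "dy": 0, "dz": 0, "rx": 0, "ry": 0, "rz": 0}
    - {"dx": -29, "dy": 0, "dz": 0, "rx": 0, "ry": 0, "rz": 0}
    - {"dx": -38, "dy": 0, "dz": 0, "rx": 0, "ry": 0, "rz": 0}
    - {"dx": -47, "dy": 0, "dz": 0, "rx": 0, "ry": 0, "rz": 0}
    - {"dx": -56, "dy": 0, "dz": 0, "rx": 0, "ry": 0, "rz": 0}
    - {"dx": -65, "dy": 0, "dz": 0, "rx": 0, "ry": 0, "rz": 0}
    - {"dx": -74, "dy": 0, "dz": 0, "rx": 0, "ry": 0, "rz": 0}
    - {"dx": -83, "dy": 0, "dz": 0, "rx": 0, "ry": 0, "rz": 0}
    - {"dx": -92, "dy": 0, "dz": 0, "rx": 0, "ry": 0, "rz": 0}

```text
clock: 17.35
tcp_pos: [0.4918, 0.0826, 0.0772]
orientation: [180.0, -0.0, -94.2]
force: [-0.8, 0.3, -1.2]
grip_width: 0.154
grip_force: 59.1
```

```bash
cat > chk.py <<'E'
from h import *
s=bot.get_state(); p=s["tcp_pos"]; y=np.radians(s["orientation"][2]); u=np.array([np.cos(y),np.sin(y)])
tip=p[:2]+.1564*u; O=np.array([.4664,-.2368]);xm=np.array([.9973,-.0732]);ym=np.array([.0732,.9973])
print(s["clock"],p.round(4),s["orientation"].round(2),"tip machine",((tip-O)@xm).round(4),((tip-O)@ym).round(4),s["force"].round(1))
for n,box in(("side",(255,160,400,300)),("scene",(150,200,300,300))):
    c=get_image(n);h=cv2.cvtColor(c["img"],cv2.COLOR_BGR2HSV); m=cv2.inRange(h,(4,140,100),(15,255,255))
    x0,y0,x1,y1=box; q=np.argwhere(m[y0:y1,x0:x1])[:,::-1]+[x0,y0]
    (cx,cy),ax,_=cv2.fitEllipse(cv2.convexHull(q.astype(np.float32))); C=plane(c,cx,cy,.04)[:2]
    print(n,len(q),(round(cx),round(cy)),np.round(ax,0),C.round(4),"machine",((C-O)@xm).round(4),((C-O)@ym).round(4))
E
python3 chk.py
```

```text
17.35 [0.4918 0.0826 0.0772] [180.    -0.   -94.15] tip machine 0.0021 0.164 [-0.8  0.3 -1.2]
side 197 (319, 229) [27. 30.] [ 0.4764 -0.097 ] machine -0.0002 0.1401
scene 249 (246, 246) [33. 85.] [ 0.5111 -0.0289] machine 0.0293 0.2106
```

The collar is following the hook: it's at machine y of about 0.142 with the tip at 0.164. Pull on.

>>> arm_command:
  plan:
    - {"dx": -10, "dy": 0, "dz": 0, "rx": 0, "ry": 0, "rz": 0}
    - {"dx": -20, "dy": 0, "dz": 0, "rx": 0, "ry": 0, "rz": 0}
    - {"dx": -31, "dy": 0, "dz": 0, "rx": 0, "ry": 0, "rz": 0}
    - {"dx": -42, "dy": 0, "dz": 0, "rx": 0, "ry": 0, "rz": 0}
    - {"dx": -53, "dy": 0, "dz": 0, "rx": 0, "ry": 0, "rz": 0}
    - {"dx": -64, "dy": 0, "dz": 0, "rx": 0, "ry": 0, "rz": 0}
    - {"dx": -75, "dy": 0, "dz": 0, "rx": 0, "ry": 0, "rz": 0}
    - {"dx": -86, "dy": 0, "dz": 0, "rx": 0, "ry": 0, "rz": 0}
    - {"dx": -96, "dy": 0, "dz": 0, "rx": 0, "ry": 0, "rz": 0}
    - {"dx": -103, "dy": 0, "dz": 0, "rx": 0, "ry": 0, "rz": 0}

```text
clock: 18.7
tcp_pos: [0.4993, 0.1854, 0.0772]
orientation: [180.0, -0.0, -94.1]
force: [0.6, -0.9, -2.0]
grip_width: 0.151
grip_force: 59.2
```

```bash
python3 chk.py
```

```text
18.7 [0.4993 0.1854 0.0772] [ 1.800e+02 -1.000e-02 -9.414e+01] tip machine 0.002 0.267 [ 0.6 -0.9 -2. ]
side 197 (290, 203) [25. 30.] [0.4829 0.008 ] machine -0.0015 0.2453
scene 274 (252, 237) [19. 28.] [0.4913 0.009 ] machine 0.0069 0.2469
```

The collar is right out at machine (0.002, 0.246), with its rear edge 50 mm clear of the guard. Free the prong, lift it and carry the hook above its rest.

>>> arm_command:
  plan:
    - {"dx": 7, "dy": 0, "dz": 0, "rx": 0, "ry": 0, "rz": 0}
    - {"dx": 12, "dy": 0, "dz": 0, "rx": 0, "ry": 0, "rz": 0}
    - {"dx": 12, "dy": 0, "dz": -20, "rx": 0, "ry": 0, "rz": 0}
    - {"dx": 12, "dy": 0, "dz": -50, "rx": 0, "ry": 0, "rz": 0}
    - {"dx": 0, "dy": 5, "dz": -63, "rx": 0, "ry": 0, "rz": -1}
    - {"dx": -40, "dy": 25, "dz": -63, "rx": 0, "ry": 0, "rz": -4}
    - {"dx": -90, "dy": 45, "dz": -63, "rx": 0, "ry": 0, "rz": -7}
    - {"dx": -130, "dy": 62, "dz": -63, "rx": 0, "ry": 0, "rz": -9.5}
    - {"dx": -157, "dy": 75, "dz": -63, "rx": 0, "ry": 0, "rz": -10.5}
    - {"dx": -157, "dy": 75, "dz": -63, "rx": 0, "ry": 0, "rz": -10.5}

```text
clock: 20.05
tcp_pos: [0.4344, 0.3484, 0.1392]
orientation: [179.9, -0.0, -83.5]
force: [0.1, -0.8, -2.2]
grip_width: 0.153
grip_force: 59.2
```

```bash
python3 chk.py; python3 -c "
from h import *
go(.4357,.3474,.0634,-83.64)"
```

```text
20.05 [0.4344 0.3484 0.1392] [ 1.7993e+02 -3.0000e-02 -8.3460e+01] tip machine -0.0456 0.4277 [ 0.1 -0.8 -2.2]
side 204 (290, 203) [25. 29.] [0.4833 0.0091] machine -0.0012 0.2465
scene 304 (263, 240) [20. 53.] [0.5201 0.0227] machine 0.0346 0.2627
pos [0.4353 0.3468 0.1396] [ 1.7995e+02 -4.0000e-02 -8.3600e+01] t 20.15
d [-0.6 -0.5 76.2] r [ 0.05 -0.04  0.04]
```

>>> arm_command:
  plan:
    - {"dx": 0, "dy": 0, "dz": 25, "rx": 0, "ry": 0, "rz": 0}
    - {"dx": 0, "dy": 0, "dz": 45, "rx": 0, "ry": 0, "rz": 0}
    - {"dx": 0, "dy": 0, "dz": 50, "rx": 0, "ry": 0, "rz": 0}
    - {"dx": 0, "dy": 0, "dz": 50, "rx": 0, "ry": 0, "rz": 0}
    - {"dx": 0, "dy": 0, "dz": 50, "rx": 0, "ry": 0, "rz": 0}

```text
clock: 20.78
tcp_pos: [0.4363, 0.3469, 0.0915]
orientation: [-179.9, 0.1, -83.7]
force: [0.5, -0.1, -1.1]
grip_width: 0.153
grip_force: 59.2
```

```bash
python3 -c "
from h import *
go(.4357,.3474,.0634,-83.64)"
```

```text
pos [0.4363 0.3469 0.0915] [-1.7992e+02  6.0000e-02 -8.3660e+01] t 20.775
d [-0.5  0.6 28.1] r [-0.08  0.06 -0.02]
```

>>> arm_command:
  plan:
    - {"dx": -0.5, "dy": 0.5, "dz": 7, "rx": 0, "ry": 0, "rz": 0}
    - {"dx": -0.5, "dy": 0.5, "dz": 13, "rx": 0, "ry": 0, "rz": 0}
    - {"dx": -0.5, "dy": 0.5, "dz": 19, "rx": 0, "ry": 0, "rz": 0}
    - {"dx": -0.5, "dy": 0.5, "dz": 24, "rx": 0, "ry": 0, "rz": 0}
    - {"dx": -0.5, "dy": 0.5, "dz": 27.5, "rx": 0, "ry": 0, "rz": 0}
    - {"dx": -0.5, "dy": 0.5, "dz": 27.5, "rx": 0, "ry": 0, "rz": 0}
    - {"dx": -0.5, "dy": 0.5, "dz": 27.5, "rx": 0, "ry": 0, "rz": 0}

```text
clock: 21.65
tcp_pos: [0.4355, 0.3472, 0.0634]
orientation: [-180.0, 0.0, -83.6]
force: [-1.4, -2.2, 3.0]
grip_width: 0.156
grip_force: 59.8
```

Seated, with a light upward force. Release and lift clear.

>>> arm_command:
  plan:
    - {"dx": 0, "dy": 0, "dz": 0, "rx": 0, "ry": 0, "rz": 0}
    - {"dx": 0, "dy": 0, "dz": 0, "rx": 0, "ry": 0, "rz": 0}
    - {"dx": 0, "dy": 0, "dz": 0, "rx": 0, "ry": 0, "rz": 0}
    - {"dx": 0, "dy": 0, "dz": 0, "rx": 0, "ry": 0, "rz": 0}
    - {"dx": 0, "dy": 0, "dz": -20, "rx": 0, "ry": 0, "rz": 0}
    - {"dx": 0, "dy": 0, "dz": -60, "rx": 0, "ry": 0, "rz": 0}
    - {"dx": 0, "dy": 0, "dz": -120, "rx": 0, "ry": 0, "rz": 0}
    - {"dx": -60, "dy": 0, "dz": -147, "rx": 0, "ry": 0, "rz": 0}
    - {"dx": -90, "dy": 0, "dz": -147, "rx": 0, "ry": 0, "rz": 0}
    - {"dx": -90, "dy": 0, "dz": -147, "rx": 0, "ry": 0, "rz": 0}
  gripper: 50

```text
clock: 22.9
tcp_pos: [0.4246, 0.4384, 0.209]
orientation: [180.0, -0.0, -83.5]
force: [0.8, -0.5, -0.3]
grip_width: 0.588
grip_force: 0.0
```

```bash
python3 chk.py
python3 - <<'E'
from h import *
c=get_image("wrist"); h=cv2.cvtColor(c["img"],cv2.COLOR_BGR2HSV); m=cv2.inRange(h,(45,100,40),(80,255,255))
for k in cv2.findContours(m,0,2)[0]:
    if cv2.contourArea(k)>600:
        q=cv2.boxPoints(cv2.minAreaRect(k)); P=np.array([plane(c,*p,.07) for p in q])[:,:2]; print(P.mean(0).round(4),np.linalg.norm(P[1]-P[0]).round(4),np.linalg.norm(P[2]-P[1]).round(4),q.round(0).tolist())
S,D=get_image("scene"),get_image("side")
r=lambda i,w,h:cv2.resize(i,(w,h),interpolation=cv2.INTER_CUBIC)
cv2.imwrite('pics/z.png',np.vstack([np.hstack([r(S['img'][150:350,80:350],400,296),r(D['img'][100:360,150:480],400,296)]),np.hstack([r(c["img"],400,300),np.zeros((300,400,3),np.uint8)])]))
E
```

```text
22.9 [0.4246 0.4384 0.209 ] [ 1.7995e+02 -3.0000e-02 -8.3540e+01] tip machine -0.0622 0.5166 [ 0.8 -0.5 -0.3]
side 209 (290, 203) [25. 29.] [0.4833 0.0091] machine -0.0012 0.2465
scene 306 (252, 237) [20. 28.] [0.4904 0.0102] machine 0.0059 0.2481
[0.4353 0.3448] 0.0127 0.1079 [[246.0, 20.0], [261.0, 20.0], [261.0, 148.0], [246.0, 148.0]]
```

View pics/z.png

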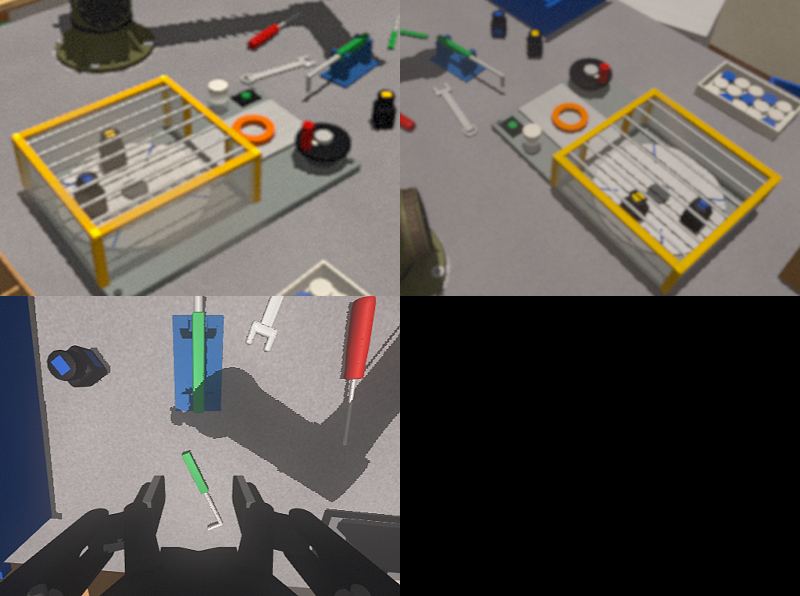

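The collar lies on the apron outside the guard at (252,129) left and (570,117) right. The hook is back in its rest, within 1 mm of where it started. Both bottles stand, and the wheel handle is at its start. Handing in.

```bash
python3 -c "
from rig import bot
print(bot.job_done())"
```

```text
the job is handed in; nothing more can be done
None
```

I turned the handwheel one full turn clockwise, drew the collar out onto the apron with the larger hook, put the hook back in its rest, and handed the job in at about 23 s; the last pictures show both bottles standing and the wheel handle back at its start, but the hand-in gave no verdict.

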